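# Earth check on the waffle iron

### The job

Before the stall opens, check the earth of the waffle iron with the cordless tester: squeeze the sprung clip, put its jaws around the upright earth pin on the iron's front deck so that the pin is well inside them, behind the lips, and let the clip go so that it holds on by itself. Then take the pen probe out of its stand and hold it upright on the round bare-metal spot on the deck, pressing gently so that its sprung tip goes about halfway in. Finish while still holding the probe there, and leave the sauce bottle, jar and cups alone.

Things in the scene. Friction and masses are not known exactly. Their poses are not given: they have to be found in the camera images.
- iron: Waffle iron, fixed: blue cabinet 300 (x) by 260 (y) mm, flat deck 80 mm above the table, front facing own -x. Origin: centre of underside. Bare deck: the front strip, own x -150 to -48 mm; behind it round waffle plates (196 mm wide, centred at own x +50) rise to 132 mm. A black handle 18 mm thick points forward at own y 0 to own x -87 mm, top at 129 mm. Turned up to 0.25 rad.
- pin_top (a point): Top centre of the earth pin: plain upright steel pin, 10 mm diameter, rising 45 mm from the deck (this point is 125 mm above the table), on a thin flat washer. It stands 70 mm behind the deck's front edge, 70 mm left or right of the middle (side varies); the spot is on the other side. Fixed.
- spot_top (a point): Centre of the upper face of the marked spot: bare aluminium disc 24 mm in diameter, 2 mm thick, with a thin black surround, flat on the deck (this point is 82 mm above the table), 70 mm behind the deck's front edge. Fixed.
- clip: Sprung clip like a big clothes peg lying on its side on the table, loose, 60 g, 24 mm tall (plus an 8 mm grey box on the hinge). Origin: underside, on the upright hinge axis; steel jaws point to own +x, black levers to own -x, z up. The frame belongs to the +y half: at opening q the clip's middle line is turned +q/2 about z from its x (q = 0 at the start).
- clip_grip (a point): Where to squeeze: between the levers, 45 mm behind the hinge, 12 mm up. At rest the levers splay 0.21 rad each, 43 mm over the outer faces here, 50 mm at their ends (60 mm behind the hinge). Squeezed from above with 20 to 30 N (spring: 4 to 8 N) they stop parallel, 23 mm over the faces, and the held clip is rigid and fully open; let go, it shuts.
- clip_mouth (a point): Between the jaws, 28 mm ahead of the hinge, 12 mm up: the pin belongs about here. Jaws reach 48 mm ahead of the hinge; their shut faces are 6 mm apart from 15 to 42 mm, with inward lips (1 mm apart) from 42 to 48 mm. Fully open, the lips are 19 mm apart.
- clip_jaw (a joint): Opening of the clip's jaws, rad: 0 shut, 0.42 fully open, about 0.1 to 0.25 when they hold the pin behind the lips.
- stand: Fixed grey block 70 by 70 by 66 mm with an upright hole 24 mm wide through its middle, in which the probe stands. Origin: centre of underside. Stand and clip lie to the left and right of the iron's front; which is where varies.
- probe: Pen probe, 100 to 160 g, upright in the stand. Origin: lower end of the grey nose, own z along the axis to the top. Nose 16 mm thick, z 0 to 45 mm; collar 32 mm wide, 45 to 51 mm, rests on the stand (origin starts 21 mm above the table); round black barrel 22 mm thick, 51 to 150 mm: hold it at about z = 100 mm. Lift 65 mm or more to clear the stand.
- probe_tip (a point): Rounded end of the sprung steel tip (6 mm thick), on the probe's axis, 16 mm below its origin when not pressed.
- probe_plunger (a joint): How far the sprung tip is pushed in, m: 0 free, 0.010 fully in. It takes 1 N to start, 3 N halfway (0.005) and 5 N fully in, 0.4 N per mm.
- sauce: Bystander: white sauce bottle, 60 mm in diameter, 170 mm tall, loose, beside the iron; origin under its centre. Leave it alone.
- jar: Bystander: amber glass jar, 72 mm in diameter, 90 mm tall, loose, beside the iron; origin under its centre. Leave it alone.
- cups: Bystander: nested stack of paper cups, 78 mm in diameter, 144 mm tall, loose, beside the iron; origin under its centre. Leave it alone.

How it is judged:
On the way, in this order (a step that is already met when the one before it is completed fails the run):
1. the clip grips the earth pin, the pin well inside its jaws, and the robot has let go of it (x of pin_top in the frame of clip between 0.01 and 0.044 m and y of pin_top in the frame of clip between -0.013 and 0.013 m and value of joint clip_jaw between 0.06 and 0.36 rad and height (world z) of clip between 0.07 and 0.12 m and angle between clip's own z axis and vertical below 0.35 rad and contact force between the fingers and clip below 0.1 N), for 0.3 s.
2. the probe is held by the fingers, clear of its stand (z of probe in the frame of stand above 0.07 m and contact force between the fingers and probe above 1 N and contact force between probe and stand below 0.1 N), for 0.2 s.
At the end, for the whole second after the job is handed in: Clip on the pin by itself: pin 10-44 mm from hinge, jaws open 0.06-0.36 rad, tilt under 20 deg, no finger on it. Probe still gripped, upright within 8 deg, tip within 11 mm of the spot's centre, pushed in 2-8 mm with 1-8 N, at rest, not touching stand or clip (all of step 1 and horizontal distance between probe_tip and spot_top below 0.011 m and angle between probe's own z axis and vertical below 0.14 rad and value of joint probe_plunger between 0.002 and 0.008 m and contact force between probe and spot between 1 and 8 N and contact force between the fingers and probe above 1 N and contact force between probe and stand below 0.1 N and contact force between probe and clip below 0.1 N and linear speed of probe below 0.02 m/s); the arm keeps its last pose, push and grip.
It fails at once if the sauce is disturbed (moved over 30 mm) (distance of sauce from where it was at the start of the episode above 0.03 m).
It fails at once if the jar is disturbed (moved over 30 mm) (distance of jar from where it was at the start of the episode above 0.03 m).
It fails at once if the stack of cups is disturbed (moved over 30 mm) (distance of cups from where it was at the start of the episode above 0.03 m).
It fails at once if the probe is pressed hard on the iron or spot (over 20 N) (contact force between probe and spot above 20 N or contact force between probe and iron above 20 N).
It also fails if it takes over 58 s, if anything falls off the work surface, if the arm or the gripper's body presses on something with over 40 N, if the wrist force passes 120 N, or if a joint passes its speed limit or range.

### The arm

A 6-joint arm with a two-finger parallel gripper is mounted at the origin on the work surface. World frame = base frame: x ahead of the robot, y to its left, z up, the work surface at z = 0. Lengths are in m, angles in rad, forces in N, time in s.
With the tool pointing down it reaches from about 0.25 to 0.85 m from the base axis. Payload 12.5 kg.
Tool frame: the origin (TCP) lies at the very end of the fingers, on their centre line; the grasp point (between the pads) lies 19 mm behind it (bot.pinch_z is the distance from the TCP to the grasp point, in m); z points along the fingers, y is the direction in which the jaws open and shut (so a half turn about z gives the same grasp; the last joint's range is limited). The gripper opens to 93 mm and grips with 3 to 60 N. Pads are 15 mm wide; open, the fingers measure 128 mm over their backs; the gripper's body (75 mm by 188 mm) begins 65 mm behind the grasp point.
Start: joints at [-1.354, 0.351, 1.652, -0, 1.139, -0.085], TCP at [0.164, -0.525, 0.219] pointing down, gripper open.
Joint ranges: [-2.75, 2.75], [-0.79, 2.1], [0.01, 2.65], [-1.57, 4.71], [0.07, 3.14], [-2.87, 2.87]. Speed limits (rad/s): [2.22, 2.22, 2.79, 3.14, 3.14, 3.14].

### API

Orientations are given as a rotation vector (axis times angle).
In Python, from bench import bot gives the robot as it stands. The module is installed in compiled form; this text tells all that it offers.
- The arm moves only by the tool apply_moves, never from a script. Its arguments are lists of equal length, an entry for each row: "linear": the shift along the tool's x, y, z in units of 50 mm (1.0 is 50 mm), a list of three; "spin": the turn about the tool's z in units of 6 degrees (1.0 is 6 degrees). A call has 1 to 5 rows; each row is the pose to reach, as a shift and turn from the pose commanded when the call began, along the tool's axes at that moment; what a row does not reach only later rows make up. A row lasts 1/10 s, in which the tool goes at most 50 mm and 8.59 degrees, less where a joint would pass 70% of its speed; a pose out of reach is approached as far as the arm can. A call with a gripper value outside its range is refused whole. "grip" is the opening, from 0 (shut) to 1 (fully open), set as the call begins (left out, the last holds). The fingers move at their own pace and stop on an object; "squeeze" is the grip in N (left out, the last holds). Time passes only in rows, so rows that repeat a pose let the fingers close. It gives the time, the measured TCP pose, the force and the opening at its end, in the units of the state.
- bot.observe(): the state, without advancing time (a new reading comes with each control period).
- bot.read_camera(name): name is "scene" or "top" or "wrist"; returns (picture, depth): 420x560x3 uint8, red, green, blue; 420x560 float32, m along the optical axis (not along the pixel's ray), 0 where there is no reading.
- bot.camera_info(name): a dict with "fx", "fy", "cx", "cy" (pixels), "extrinsics" (4x4, takes a point from world to camera coordinates). Camera axes: x right, y down, z forward; pixel columns grow to the right and rows downward; lengths in m; the calibration is good to about 2 mm. A picture is of the moment at which its call begins: read the wrist's pose just before it. camera_info takes no time and is no camera call; for the wrist camera it gives the pose at the moment of the call.
- bot.sign_off(): hands the job in, once; it reports no verdict.
The state is a dict: "time_s": time; "joint_positions": joint angles; "dq": joint speeds; "joint_efforts": joint torques, N m; "ee_pos": TCP position; "eef_rot": TCP orientation; "wrist_force": force on the tool from outside, world axes, zero at the start; "torque": the same for the moment, N m; "grip_width": opening from 0.0 (shut) to 1.0 (fully open).
Only numpy, scipy, OpenCV 4.12 (cv2) and the standard library are available. Lean on these libraries where they do the work, as an engineer would, in place of code of your own. Each camera call takes 0.05 s, during which the arm holds its last target.

## Working session

There is one attempt and no reset: what is moved stays moved. The work goes in short steps, Python scripts to look and compute and a tool call to move; the robot and the scene stay as the last step left them, time stands still between calls to the robot, and variables do not carry over. Pictures are saved under pics/ and viewed, and the job is handed in when it is done.

Besides the shell and the picture viewer there is one more tool, called after "Request:" as a command line: name --pt "numbers of a row" for each row, then --argument value for the rest. apply_moves: Moves the arm, as the interface text tells. Its arguments: {"type":"object","properties":{"linear":{"type":"array","items":{"type":"array","items":{"type":"number"}}},"spin":{"type":"array","items":{"type":"number"}},"grip":{"type":"number"},"squeeze":{"type":"number"}},"required":["linear","spin"]}

```bash
mkdir -p pics; cat > look.py <<'E'
from bench import bot
import cv2, numpy as np, sys
def snap(name, tag):
    s=bot.observe(); info=bot.camera_info(name)
    im,d=bot.read_camera(name)
    cv2.imwrite(f'pics/{tag}.png', im[:,:,::-1]); np.savez(f'pics/{tag}.npz',im=im,d=d,E=info['extrinsics'],K=[info[k] for k in('fx','fy','cx','cy')])
    return im,d,info
E
python3 - <<'E'
from look import *
for n in('scene','top'):
    i=snap(n,n+'0')[2]; print(n,i)
s=bot.observe(); print(s, bot.pinch_z)
E
```

```text
scene {'fx': 410.34537443395647, 'fy': 410.34537443395647, 'cx': 284.57078206997414, 'cy': 217.8844551642202, 'extrinsics': array([[-0.73778495,  0.6749745 ,  0.0090986 ,  0.3291369 ],
       [ 0.382983  ,  0.42964519, -0.81775854, -0.1189703 ],
       [-0.55587534, -0.59984534, -0.57548951,  1.64616052],
       [ 0.        ,  0.        ,  0.        ,  1.        ]])}
top {'fx': 404.2276610802791, 'fy': 404.2276610802791, 'cx': 281.52641320199035, 'cy': 211.54354101849063, 'extrinsics': array([[ 0.02421058, -0.99970145,  0.0032942 ,  0.00802823],
       [-0.99927484, -0.02429685, -0.02931647,  0.49553699],
       [ 0.02938776, -0.00258204, -0.99956475,  1.11066406],
       [ 0.        ,  0.        ,  0.        ,  1.        ]])}
{'time_s': 0.1, 'joint_positions': array([-1.35357245e+00,  3.51186440e-01,  1.65232803e+00, -1.89852290e-05,
        1.13908274e+00, -8.45590800e-02]), 'dq': array([-0.00028031, -0.00330462, -0.00098604, -0.00222571,  0.002292  ,
        0.00052013]), 'joint_efforts': array([ 1.23360845e-03, -4.98026955e+01, -2.85706276e+01,  7.00095110e-02,
        2.38441676e-02, -2.71956009e-05]), 'ee_pos': array([ 0.16345098, -0.52484603,  0.21816521]), 'eef_rot': array([-3.10490449e+00, -4.72104611e-01,  1.31570053e-04]), 'wrist_force': array([ 0.5524901 , -0.13128004, -0.09335869]), 'torque': array([-0.04486453, -0.01709866, -0.02970313]), 'grip_width': 0.9976016866842979} 0.0188
```

View pics/scene0.png

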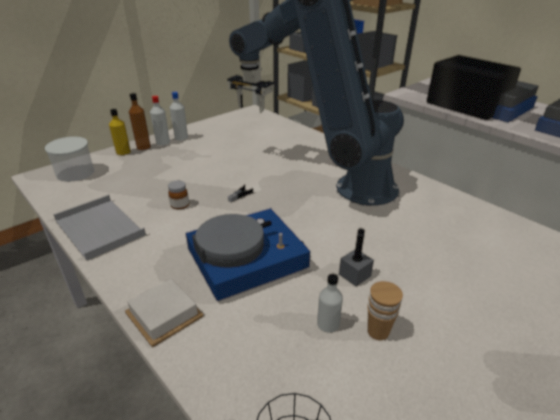

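View pics/top0.png

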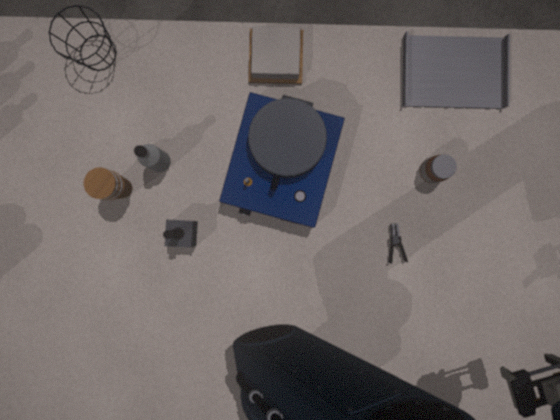

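The top view shows the pin at about (248,182), the spot at (300,197), the clip at (396,243) with its levers toward the robot, and the stand at (181,233). Next I'll zoom in and measure.

```bash
cat >> look.py <<'E'
def load(tag):
    z=np.load(f'pics/{tag}.npz'); return z['im'],z['d'],z['E'],z['K']
def ray(u,v,E,K,z):
    R=E[:3,:3];t=E[:3,3]; c=-R.T@t
    d=R.T@np.array([(u-K[2])/K[0],(v-K[3])/K[1],1.]); return c+d*(z-c[2])/d[2]
def proj(P,E,K):
    q=E[:3,:3]@np.array(P)+E[:3,3]; return np.array([K[0]*q[0]/q[2]+K[2],K[1]*q[1]/q[2]+K[3]])
E
python3 - <<'E'
from look import *
im,d,E,K=load('top0')
a=cv2.resize(im[170:270,160:320],None,fx=5,fy=5,interpolation=cv2.INTER_CUBIC)[:,:,::-1]
b=cv2.resize(im[215:275,365:425],None,fx=9,fy=9,interpolation=cv2.INTER_CUBIC)[:,:,::-1]
cv2.imwrite('pics/za.png',a);cv2.imwrite('pics/zb.png',b)
hsv=cv2.cvtColor(im,cv2.COLOR_RGB2HSV)
m=cv2.inRange(hsv,(100,120,40),(130,255,255))
m=cv2.morphologyEx(m,cv2.MORPH_CLOSE,np.ones((5,5)))
c=max(cv2.contours if 0 else cv2.findContours(m,0,2)[0],key=cv2.contourArea)
r=cv2.minAreaRect(cv2.convexHull(c)); bx=cv2.boxPoints(r); print(r,bx)
for p in bx: print(ray(*p,E,K,.08))
for u,v,z in((248,182,.125),(300,197,.082),(396,243,.02),(181,233,.066),(438,168,.09)): print(ray(u,v,E,K,z), d[v,u])
E
```

```text
((281.453857421875, 159.6692352294922), (97.35343933105469, 112.78966522216797), 15.255120277404785) [[219.65385 201.26924]
 [249.3308   92.45384]
 [343.25385 118.06923]
 [313.5769  226.88463]]
[0.5157425  0.18084315 0.08      ]
[0.8015692  0.11167711 0.08      ]
[ 0.74045158 -0.13459009  0.08      ]
[ 0.45543387 -0.06349736  0.08      ]
[0.5629564  0.10520547 0.125     ] 1.0254387
[ 0.53173996 -0.02656569  0.082     ] 1.0452212
[ 0.41652074 -0.29445991  0.02      ] 1.095924
[0.43098807 0.28153537 0.066     ] 1.0475554
[ 0.61456359 -0.37938675  0.09      ] 1.0434837
```

```bash
ls pics
```

```text
scene0.npz
scene0.png
top0.npz
top0.png
za.png
zb.png
```

View pics/za.png

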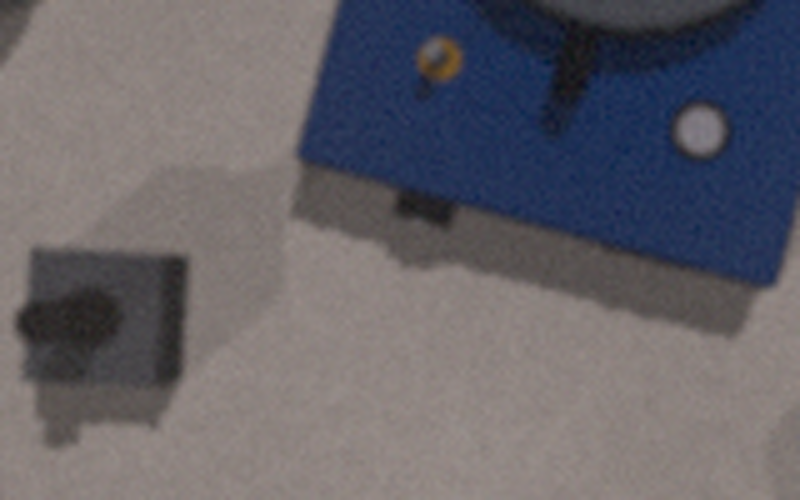

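View pics/zb.png

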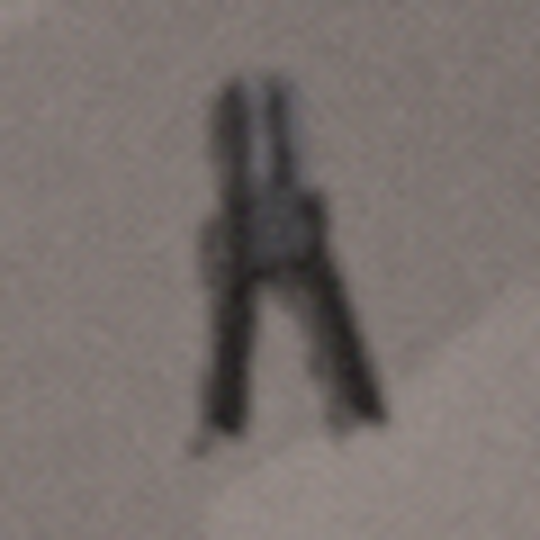

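```bash
cat >> look.py <<'E'
from scipy.spatial.transform import Rotation as Ro
def plan(target=None, yaw=None):
    """yaw: wanted world direction angle of tool y axis (mod pi)"""
    s=bot.observe(); R=Ro.from_rotvec(s['eef_rot']).as_matrix(); p=s['ee_pos']
    ty=np.arctan2(R[1,1],R[0,1]); print('t',round(s['time_s'],2),'tcp',p.round(4),'z',R[:,2].round(3),'ty yaw',round(ty,4),'j6',s['joint_positions'][5].round(3),'F',s['wrist_force'].round(2),'grip',round(s['grip_width'],3))
    if target is not None: print('linear units',(R.T@(np.array(target)-p)/.05).round(3))
    if yaw is not None:
        dy=(yaw-ty+np.pi/2)%np.pi-np.pi/2; print('spin units', round(-np.degrees(dy)/6,3))
E
python3 - <<'E'
from look import *
im,d,E,K=load('top0')
f=lambda u,v,z:ray(365+(u-4)/9,215+(v-4)/9,E,K,z)
J=(f(235,80,.024)+f(280,80,.024))/2; L=(f(225,420,.02)+f(365,410,.02))/2; H=f(285,225,.032)
print(J,L,H,np.arctan2(*(J-L)[1::-1]))
plan([0.30,-0.28,0.25],np.pi/2+.1)
snap('wrist','w0')
E
```

```text
[ 0.46967141 -0.28474145  0.024     ] [ 0.36852736 -0.29886499  0.02      ] [ 0.42631953 -0.2914651   0.032     ] 0.1387407765558838
t 0.1 tcp [ 0.1635 -0.5248  0.2182] z [-0.     0.001 -1.   ] ty yaw -1.269 j6 -0.085 F [ 0.55 -0.13 -0.09] grip 0.998
linear units [ 4.063 -3.865 -0.633]
spin units 1.927
```

View pics/w0.png

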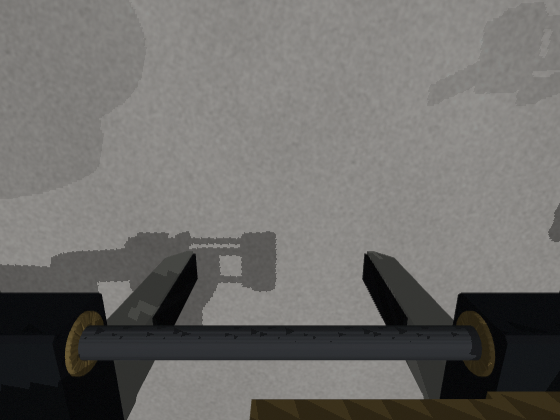

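Request:
apply_moves --pt "0.6 -0.6 -0.1" --pt "1.2 -1.2 -0.2" --pt "1.8 -1.8 -0.3" --pt "2.4 -2.3 -0.4" --pt "3.0 -2.9 -0.5" --spin '[0.4, 0.8, 1.2, 1.6, 1.9]'

```text
time_s: 0.65
ee_pos: [0.2642, -0.3408, 0.2437]
eef_rot: [3.138, 0.158, 0.0]
wrist_force: [1.0, -1.3, -0.7]
grip_width: 0.998
```

```bash
python3 -c "
from look import *
plan([0.30,-0.29,0.25],np.pi/2+.12)"
```

```text
t 0.65 tcp [ 0.2642 -0.3408  0.2437] z [ 0. -0. -1.] ty yaw -1.47 j6 0.451 F [ 1.04 -1.3  -0.7 ] grip 0.998
linear units [ 0.815 -0.938 -0.125]
spin units -0.184
```

Request:
apply_moves --pt "0.4 -0.5 0" --pt "0.8 -0.9 0" --pt "0.8 -0.9 0" --pt "0.8 -0.9 0" --spin '[0, -0.2, -0.2, -0.2]'

```text
time_s: 1.05
ee_pos: [0.2989, -0.2931, 0.2436]
eef_rot: [3.135, 0.196, -0.0]
wrist_force: [-0.2, -0.6, -0.1]
grip_width: 0.998
```

```bash
python3 -c "
from look import *
plan()
im,d,i=snap('wrist','w1');print(i['extrinsics'])"
```

```text
t 1.05 tcp [ 0.2989 -0.2931  0.2436] z [-0. -0. -1.] ty yaw -1.4459 j6 0.559 F [-0.21 -0.56 -0.14] grip 0.998
[[ 0.12414509 -0.99226336 -0.00119167 -0.32711918]
 [-0.94990897 -0.11919297  0.28890482  0.20775113]
 [-0.2868117  -0.03473414 -0.95735708  0.49184263]
 [ 0.          0.          0.          1.        ]]
```

View pics/w1.png

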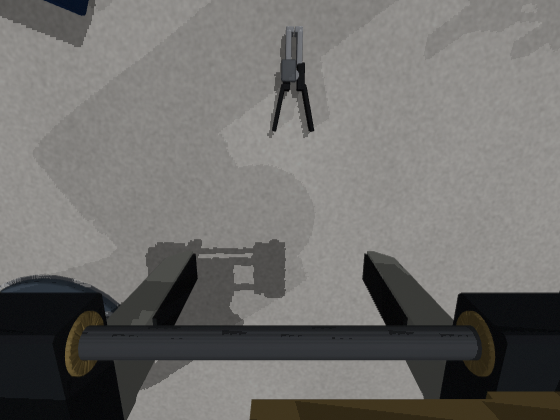

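The clip is sharp in the wrist view: jaws at about (294,30) and lever ends at (274,130) and (311,130). I'll zoom in there.

```bash
python3 -c "
from look import *
im,d,E,K=load('w1')
cv2.imwrite('pics/zc.png',cv2.resize(im[20:145,255:335],None,fx=4.8,fy=4.8,interpolation=cv2.INTER_CUBIC)[:,:,::-1])"
```

```text
(no output)
```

View pics/zc.png

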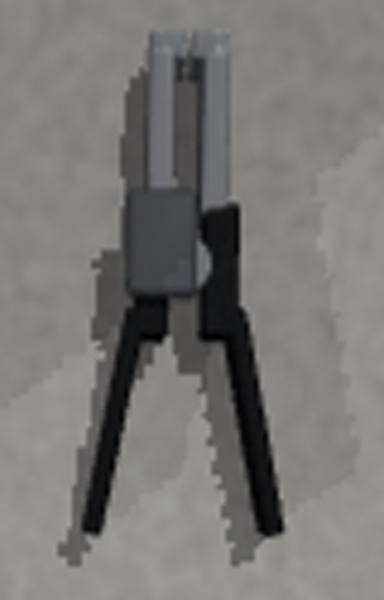

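```bash
python3 -c "
from look import *
im,d,E,K=load('w1')
f=lambda u,v,z:ray(255+(u-2)/4.8,20+(v-2)/4.8,E,K,z)
J=f(190,33,.024);A=f(93,525,.024);B=f(270,525,.024);L=(A+B)/2
print(J,A,B,np.linalg.norm(A-B),np.linalg.norm(J-L));yaw=np.arctan2(*(J-L)[1::-1]);print('yaw',yaw)
u=np.array([np.cos(yaw),np.sin(yaw),0]);H=J-.048*u;G=H-.045*u;print('hinge',H,L+.06*u,'grip',G)
G[2]=.06
plan(G,yaw+np.pi/2)
"
```

```text
[ 0.46959172 -0.28648676  0.024     ] [ 0.36305668 -0.27783413  0.024     ] [ 0.3683062  -0.31977636  0.024     ] 0.04226946167195117 0.10463790717365451
yaw 0.11799849079042847
hinge [ 0.4219255  -0.29213756  0.024     ] [ 0.42526422 -0.29174175  0.024     ] grip [ 0.37723842 -0.29743517  0.024     ]
t 1.1 tcp [ 0.2986 -0.2936  0.2436] z [-0. -0. -1.] ty yaw -1.447 j6 0.559 F [-0.67  0.37  0.19] grip 1.001
linear units [1.552 0.271 3.671]
spin units 0.055
```

Request:
apply_moves --pt "0.7 0.1 0.6" --pt "1.5 0.25 1.5" --pt "1.58 0.27 2.4" --pt "1.58 0.27 3.2" --pt "1.58 0.27 3.2" --spin '[0, 0, 0, 0, 0]'

```text
time_s: 1.6
ee_pos: [0.3762, -0.2955, 0.0791]
eef_rot: [-3.129, -0.192, 0.01]
wrist_force: [-0.0, 0.0, 0.5]
grip_width: 1.0
```

```bash
python3 -c "
from look import *
plan([.3785,-.2973,.003],.118+np.pi/2)
snap('wrist','w2')"
```

```text
t 1.6 tcp [ 0.3762 -0.2955  0.0791] z [-0.007  0.007 -1.   ] ty yaw -1.4481 j6 0.685 F [-0.01  0.03  0.49] grip 1.0
linear units [0.051 0.053 1.521]
spin units 0.045
```

View pics/w2.png

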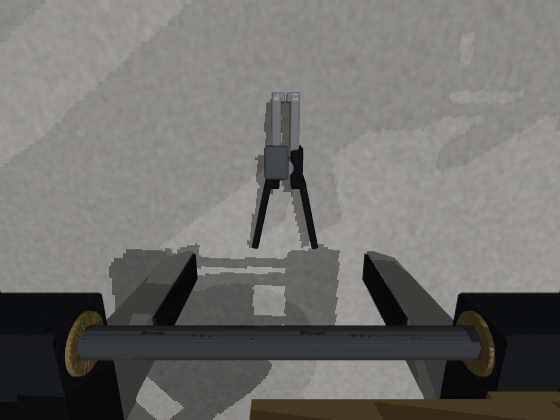

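Request:
apply_moves --pt "0 0 0.4" --pt "0 0 0.8" --pt "0 0 0.8" --pt "0 0 0.8" --spin '[0, 0, 0, 0]'

```text
time_s: 2.05
ee_pos: [0.3794, -0.298, 0.0457]
eef_rot: [3.134, 0.193, 0.002]
wrist_force: [0.2, 0.3, -0.4]
grip_width: 0.998
```

```bash
python3 -c "
from look import *
plan([.3785,-.2973,.003],.118+np.pi/2)
snap('wrist','w3')"
```

```text
t 2.05 tcp [ 0.3794 -0.298   0.0457] z [ 0.002 -0.002 -1.   ] ty yaw -1.4479 j6 0.685 F [ 0.16  0.31 -0.41] grip 0.998
linear units [-0.017 -0.018  0.854]
spin units 0.047
```

View pics/w3.png

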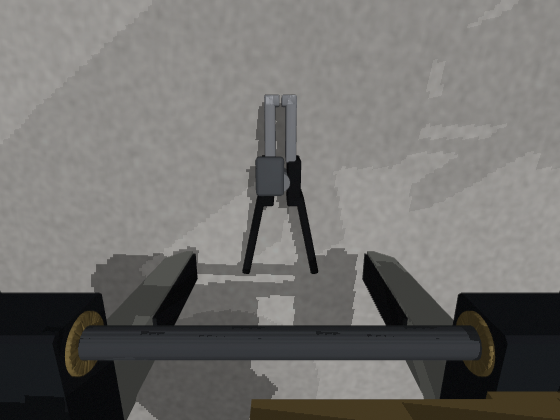

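The clip is centred between the fingers, with lever ends at (247,270) and (313,270). I'll go down and squeeze.

Request:
apply_moves --pt "0 0 0.3" --pt "0 0 0.6" --pt "0 0 0.83" --pt "0 0 0.83" --pt "0 0 0.83" --spin '[0, 0, 0, 0, 0]'

```text
time_s: 2.6
ee_pos: [0.3792, -0.2972, 0.0028]
eef_rot: [3.135, 0.194, 0.001]
wrist_force: [-0.6, -0.5, -0.2]
grip_width: 0.996
```

Request:
apply_moves --pt "0 0 0" --pt "0 0 0" --pt "0 0 0" --pt "0 0 0" --pt "0 0 0" --spin '[0, 0, 0, 0, 0]' --grip 0 --squeeze 25

```text
time_s: 3.1
ee_pos: [0.3789, -0.2969, 0.0022]
eef_rot: [3.135, 0.194, 0.0]
wrist_force: [-0.3, -0.1, 0.4]
grip_width: 0.62
```

```bash
python3 -c "
from look import *
plan([.3785,-.2973,.003],.118+np.pi/2)
snap('wrist','w4')"
```

```text
t 3.1 tcp [ 0.3789 -0.2969  0.0022] z [ 0. -0. -1.] ty yaw -1.447 j6 0.686 F [-0.27 -0.13  0.35] grip 0.62
linear units [-0.009  0.007 -0.016]
spin units 0.055
```

View pics/w4.png

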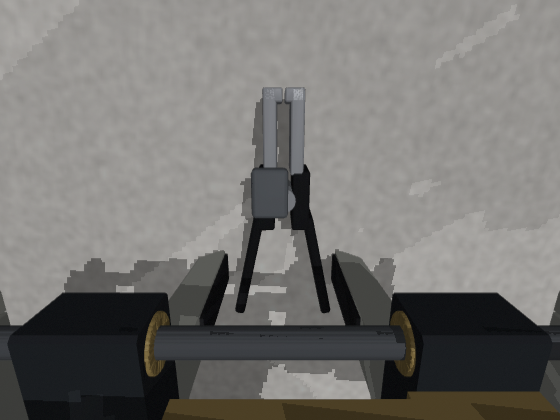

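Request:
apply_moves --pt "0 0 0" --pt "0 0 0" --pt "0 0 0" --pt "0 0 0" --pt "0 0 0" --spin '[0, 0, 0, 0, 0]'

```text
time_s: 3.65
ee_pos: [0.3789, -0.2969, 0.0022]
eef_rot: [3.135, 0.194, 0.0]
wrist_force: [-0.1, 0.2, 0.7]
grip_width: 0.247
```

Request:
apply_moves --pt "0 0 0" --pt "0 0 0" --pt "0 0 0" --spin '[0, 0, 0]'

```text
time_s: 3.95
ee_pos: [0.3789, -0.2969, 0.0021]
eef_rot: [3.136, 0.194, 0.0]
wrist_force: [-0.0, -0.9, 0.7]
grip_width: 0.247
```

```bash
python3 -c "
from look import *
plan([.3785,-.2973,.003],.118+np.pi/2)
snap('wrist','w5')"
```

```text
t 3.95 tcp [ 0.3789 -0.2969  0.0021] z [ 0. -0. -1.] ty yaw -1.447 j6 0.686 F [-0.04 -0.92  0.75] grip 0.247
linear units [-0.008  0.007 -0.017]
spin units 0.055
```

View pics/w5.png

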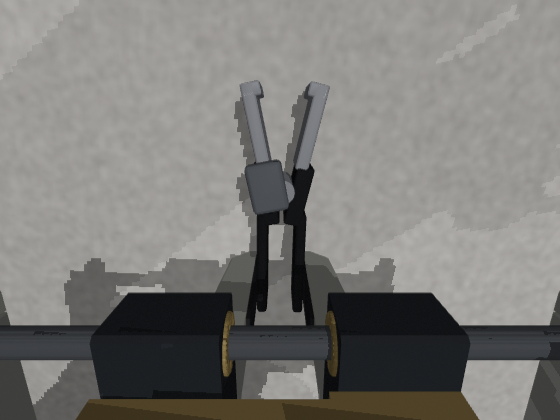

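The clip is fully open (23 mm over the faces), with the lips at about (262,92) and (306,92). I'll measure the mouth in the tool frame, then lift and look at the pin.

```bash
python3 -c "
from look import *
im,d,E,K=load('w5')
cv2.imwrite('pics/zd.png',cv2.resize(im[70:240,220:350],None,fx=3.5,fy=3.5,interpolation=cv2.INTER_CUBIC)[:,:,::-1])
s=bot.observe();R=Ro.from_rotvec(s['eef_rot']).as_matrix();p=s['ee_pos']
for u,v in((263,92),(305,93),(241,84),(328,86),(284,88)): print((R.T@(ray(u,v,E,K,.024)-p)*1000).round(1))
# pin
im,d,E,K=load('top0')
P=ray(160+434/5,170+50/5,E,K,.125);S=ray(160+700/5,170+130/5,E,K,.082);print(P,S,np.linalg.norm((P-S)[:2]))
yaw=-.242;u=np.array([np.cos(yaw),np.sin(yaw),0]);print(u)
plan(P-.073*u-.06*u+[0,0,.15-.125],yaw+np.pi/2)
"
```

```text
[ 90.   -7.4 -21.9]
[ 89.6  10.1 -21.9]
[ 93.2 -16.4 -21.9]
[ 92.4  19.6 -21.9]
[ 91.6   1.4 -21.9]
[0.56785265 0.10831114 0.125     ] [ 0.53432699 -0.0265065   0.082     ] 0.13892359932825743
[ 0.97086063 -0.23964483  0.        ]
t 4.0 tcp [ 0.3789 -0.2969  0.0021] z [ 0. -0. -1.] ty yaw -1.447 j6 0.686 F [ 0.04 -0.66  0.34] grip 0.245
linear units [ 2.267 -8.527 -2.957]
spin units 3.493
```

View pics/zd.png

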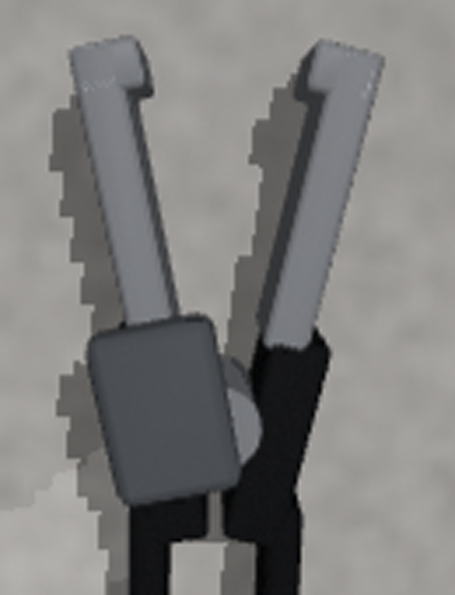

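Request:
apply_moves --pt "0 0 -0.5" --pt "0 0 -1.2" --pt "0 0 -2.0" --pt "0 -0.5 -2.8" --pt "0.2 -1.1 -3.4" --spin '[0, 0, 0, 0.2, 0.5]'

```text
time_s: 4.5
ee_pos: [0.3816, -0.241, 0.1741]
eef_rot: [3.139, 0.108, 0.001]
wrist_force: [1.0, 0.4, -0.5]
grip_width: 0.244
```

Request:
apply_moves --pt "0.2 -0.8 0" --pt "0.4 -1.6 0" --pt "0.6 -2.4 0" --pt "0.8 -3.2 0" --pt "1.0 -4.0 0" --spin '[0.4, 0.8, 1.2, 1.6, 2.0]'

```text
time_s: 5.0
ee_pos: [0.4174, -0.0363, 0.1722]
eef_rot: [-3.134, 0.22, -0.0]
wrist_force: [0.8, 0.5, -0.5]
grip_width: 0.246
```

```bash
python3 -c "
from look import *
plan([.439,.140,.165],-.242+np.pi/2)
"
```

```text
t 5.0 tcp [ 0.4174 -0.0363  0.1722] z [ 0.  0. -1.] ty yaw -1.7108 j6 1.513 F [ 0.76  0.53 -0.55] grip 0.246
linear units [-0.064 -3.552  0.144]
spin units 0.974
```

Request:
apply_moves --pt "0 -0.8 0" --pt "0 -1.6 0" --pt "0 -2.4 0" --pt "-0.1 -3.1 0" --pt "-0.1 -3.5 0" --spin '[0.3, 0.6, 0.9, 1, 1]'

```text
time_s: 5.5
ee_pos: [0.4361, 0.1383, 0.172]
eef_rot: [-3.119, 0.378, 0.001]
wrist_force: [0.8, 0.4, -0.9]
grip_width: 0.245
```

Request:
apply_moves --pt "0 0 0" --pt "0 0 0" --pt "0 0 0" --spin '[0, 0, 0]'

```text
time_s: 5.8
ee_pos: [0.4366, 0.1351, 0.1721]
eef_rot: [3.118, -0.382, -0.001]
wrist_force: [-1.0, -0.0, -1.1]
grip_width: 0.245
```

```bash
python3 -c "
from look import *
plan([.439,.140,.165],-.242+np.pi/2)
snap('wrist','w6')"
```

```text
t 5.8 tcp [0.4366 0.1351 0.1721] z [-0. -0. -1.] ty yaw -1.8144 j6 2.013 F [-1.   -0.02 -1.1 ] grip 0.245
linear units [ 0.024 -0.106  0.141]
spin units -0.015
```

View pics/w6.png

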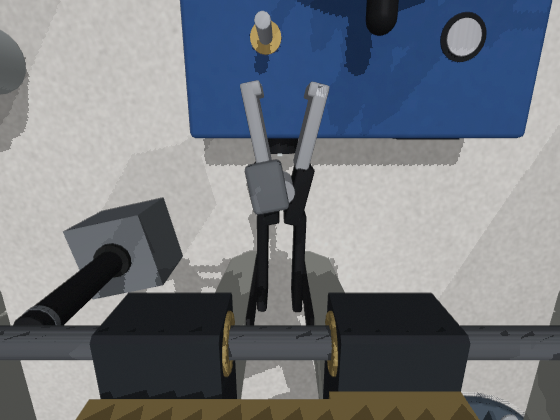

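```bash
python3 -c "
from look import *
im,d,E,K=load('w6')
cv2.imwrite('pics/ze.png',cv2.resize(im[0:100,220:350],None,fx=5,fy=5,interpolation=cv2.INTER_CUBIC)[:,:,::-1])
# spot ellipse
g=im.astype(int); m=((im.min(2)>140)).astype(np.uint8); m[:, :425]=0; m[:,500:]=0; m[80:]=0
c=max(cv2.findContours(m,0,2)[0],key=cv2.contourArea); e=cv2.fitEllipse(c); print(e, ray(*e[0],E,K,.082))
"
```

```text
((463.9711608886719, 36.227970123291016), (31.204452514648438, 38.343502044677734), 29.874950408935547) [ 0.53512616 -0.02275527  0.082     ]
```

View pics/ze.png

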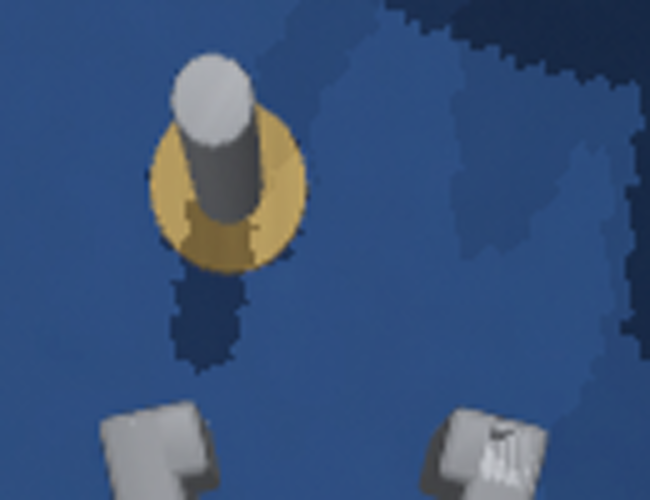

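```bash
python3 -c "
from look import *
im,d,E,K=load('w6')
s=bot.observe();R=Ro.from_rotvec(s['eef_rot']).as_matrix();p=s['ee_pos']
P=ray(262.2,19.6,E,K,.125);print(P,'tool',R.T@(P-p))
W=ray(220+227/5,188/5,E,K,.081);print('washer',W,R.T@(W-p))
B=ray(220+230/5,198/5,E,K,.080);print(B)
zt=p[2]-.0021+.024
for u,v in((263,92),(305,93)): print((R.T@(ray(u,v,E,K,zt)-p)*1000).round(1))
S=np.array([.5351,-.0228]);print(np.linalg.norm(P[:2]-S),np.linalg.norm(W[:2]-S), np.arctan2(*(W[:2]-S)[::-1])-np.pi/2)
"
```

```text
[0.56877151 0.11325427 0.125     ] tool [ 0.13354049 -0.01069804  0.04704589]
washer [0.56835837 0.11337283 0.081     ] [ 0.13312215 -0.01072305  0.091046  ]
[0.56722247 0.11327226 0.08      ]
[ 89.8  -7.5 -21.9]
[ 89.4  10.  -21.9]
0.14015896067106964 0.14017546014982032 -0.23954684176895302
```

Request:
apply_moves --pt "0 -0.12 0.3" --pt "0 -0.24 0.7" --pt "0 -0.24 1.1" --pt "0 -0.24 1.52" --pt "0 -0.24 1.52" --spin '[0, 0, 0, 0, 0]'

```text
time_s: 6.35
ee_pos: [0.4383, 0.1466, 0.0943]
eef_rot: [3.117, -0.382, -0.006]
wrist_force: [0.2, -0.2, -0.4]
grip_width: 0.246
```

Request:
apply_moves --pt "0.1 0 0" --pt "0.2 0 0" --pt "0.3 0 0" --pt "0.3 0 0" --pt "0.3 0 0" --spin '[0, 0, 0, 0, 0]'

```text
time_s: 6.85
ee_pos: [0.4544, 0.144, 0.0964]
eef_rot: [-3.118, 0.381, -0.001]
wrist_force: [0.5, 0.4, -0.8]
grip_width: 0.246
```

```bash
python3 -c "
from look import *
plan()
im,d,i=snap('wrist','w7')
s=bot.observe();R=Ro.from_rotvec(s['eef_rot']).as_matrix();p=s['ee_pos']
print(R.T@(np.array([.5687,.1133,.125])-p))
cv2.imwrite('pics/zf.png',cv2.resize(im[0:220,200:360],None,fx=3.5,fy=2.7,interpolation=cv2.INTER_CUBIC)[:,:,::-1])"
```

```text
t 6.85 tcp [0.4544 0.144  0.0964] z [ 0.  0. -1.] ty yaw -1.8136 j6 2.023 F [ 0.46  0.39 -0.8 ] grip 0.246
[ 0.11859192  0.00234319 -0.02864452]
```

View pics/w7.png

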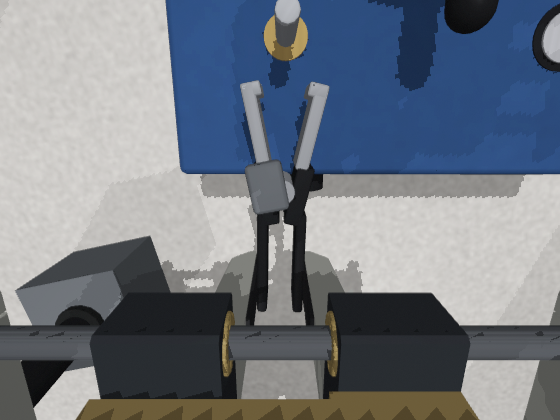

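Request:
apply_moves --pt "0.1 0.02 0" --pt "0.25 0.02 0" --pt "0.4 0.02 0" --pt "0.4 0.02 0" --spin '[0, 0, 0, 0]'

```text
time_s: 7.3
ee_pos: [0.4745, 0.1381, 0.0962]
eef_rot: [-3.118, 0.381, -0.001]
wrist_force: [0.0, 0.3, -0.5]
grip_width: 0.243
```

```bash
python3 -c "
from look import *
plan()
im,d,i=snap('wrist','w8')
s=bot.observe();R=Ro.from_rotvec(s['eef_rot']).as_matrix();p=s['ee_pos']
print(R.T@(np.array([.5687,.1133,.125])-p))
cv2.imwrite('pics/zf.png',cv2.resize(im[0:220,200:360],None,fx=3.5,fy=2.7,interpolation=cv2.INTER_CUBIC)[:,:,::-1])"
```

```text
t 7.3 tcp [0.4745 0.1381 0.0962] z [ 0.001  0.    -1.   ] ty yaw -1.814 j6 2.003 F [ 0.03  0.32 -0.51] grip 0.243
[ 0.098075    0.00125168 -0.02893634]
```

View pics/zf.png

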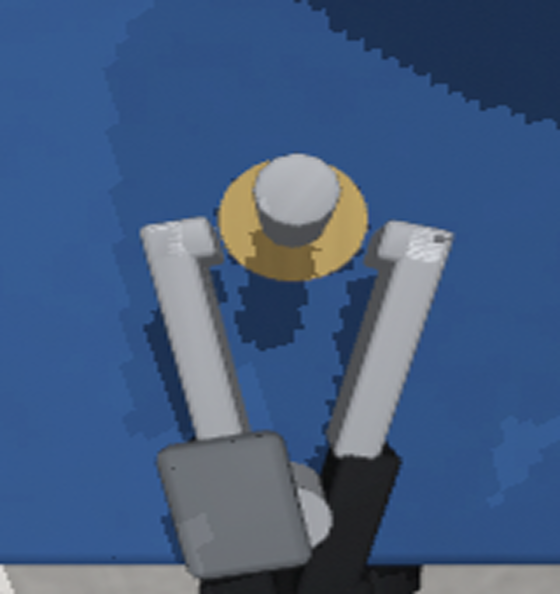

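The pin top (297,190 in the crop) is centred between the lips (215 and 375). I'll go 25 mm further.

Request:
apply_moves --pt "0.12 0 0" --pt "0.25 0 0" --pt "0.38 0 0" --pt "0.5 0 0" --pt "0.5 0 0" --spin '[0, 0, 0, 0, 0]'

```text
time_s: 7.85
ee_pos: [0.4984, 0.1321, 0.0961]
eef_rot: [-3.118, 0.381, -0.001]
wrist_force: [-0.7, 0.1, -0.1]
grip_width: 0.246
```

```bash
python3 -c "
from look import *
plan()
im,d,i=snap('wrist','w9')
s=bot.observe();R=Ro.from_rotvec(s['eef_rot']).as_matrix();p=s['ee_pos']
print(R.T@(np.array([.5687,.1133,.125])-p))
cv2.imwrite('pics/zg.png',cv2.resize(im[0:220,200:360],None,fx=3.5,fy=2.7,interpolation=cv2.INTER_CUBIC)[:,:,::-1])"
```

```text
t 7.85 tcp [0.4984 0.1321 0.0961] z [ 0.  0. -1.] ty yaw -1.8139 j6 1.983 F [-0.74  0.09 -0.14] grip 0.246
[ 0.07329575  0.00126727 -0.02895236]
```

View pics/zg.png

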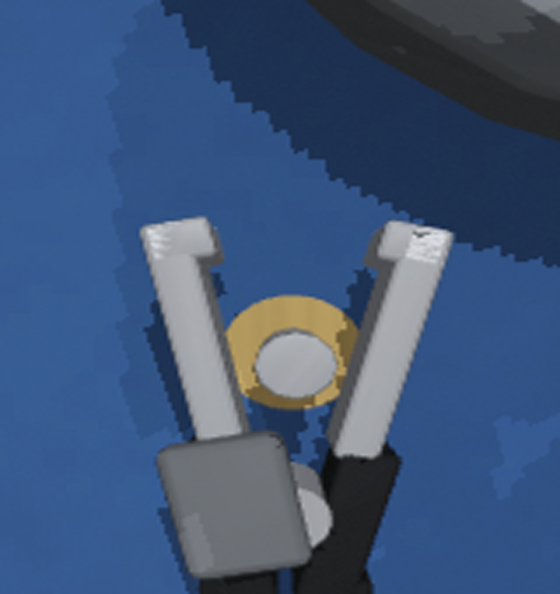

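The pin is about 28 mm ahead of the hinge, well behind the lips. I'll lower a little and release.

Request:
apply_moves --pt "0 0 0.1" --pt "0 0 0.1" --spin '[0, 0]'

```text
time_s: 8.1
ee_pos: [0.497, 0.1323, 0.0905]
eef_rot: [3.118, -0.38, -0.002]
wrist_force: [0.7, -0.3, 0.1]
grip_width: 0.244
```

Request:
apply_moves --pt "0 0 0" --pt "0 0 0" --pt "0 0 0" --pt "0 0 0" --pt "0 0 0" --spin '[0, 0, 0, 0, 0]' --grip 0.8

```text
time_s: 8.6
ee_pos: [0.4977, 0.1323, 0.0913]
eef_rot: [-3.118, 0.38, -0.0]
wrist_force: [-0.3, -0.5, 0.7]
grip_width: 0.623
```

Request:
apply_moves --pt "0 0 0" --pt "0 0 0" --pt "0 0 0" --pt "0 0 0" --spin '[0, 0, 0, 0]'

```text
time_s: 9.0
ee_pos: [0.4976, 0.1323, 0.0911]
eef_rot: [-3.118, 0.38, 0.0]
wrist_force: [0.4, 0.4, 0.6]
grip_width: 0.801
```

```bash
python3 -c "
from look import *
plan()
im,d,i=snap('wrist','w10')"
```

```text
t 9.0 tcp [0.4976 0.1323 0.0911] z [-0.  0. -1.] ty yaw -1.8136 j6 1.983 F [0.38 0.35 0.64] grip 0.801
```

View pics/w10.png

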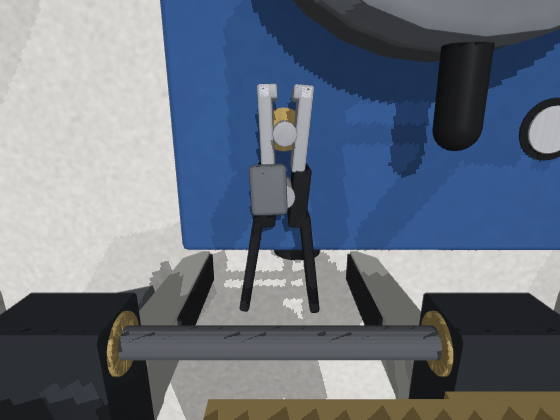

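The clip now holds the pin at (284,133) by itself, with the fingers clear of both levers. I'll go up.

Request:
apply_moves --pt "0 0 -0.2" --pt "0 0 -0.6" --pt "0 0 -1.2" --pt "0 0 -2.0" --pt "0 0 -2.8" --spin '[0, 0, 0, 0, 0]'

```text
time_s: 9.55
ee_pos: [0.4972, 0.1323, 0.2333]
eef_rot: [3.118, -0.38, -0.0]
wrist_force: [-0.2, 0.4, 1.0]
grip_width: 0.8
```

Request:
apply_moves --pt "0 0 -0.2" --pt "0 0 -0.2" --pt "0 0 -0.2" --spin '[0, 0, 0]' --grip 1

```text
time_s: 9.85
ee_pos: [0.4971, 0.1322, 0.2402]
eef_rot: [3.118, -0.38, -0.002]
wrist_force: [0.2, -0.2, -0.3]
grip_width: 0.981
```

```bash
python3 -c "
from look import *
plan()
im,d,i=snap('wrist','w11')
im,d,i=snap('scene','s11')"
```

```text
t 9.85 tcp [0.4971 0.1322 0.2402] z [-0.001 -0.    -1.   ] ty yaw -1.8135 j6 1.983 F [ 0.16 -0.17 -0.31] grip 0.981
```

View pics/w11.png

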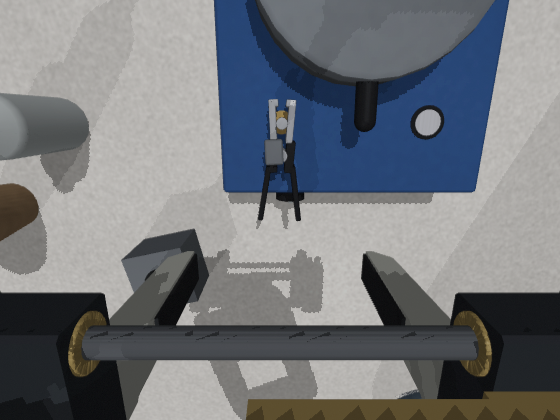

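View pics/s11.png

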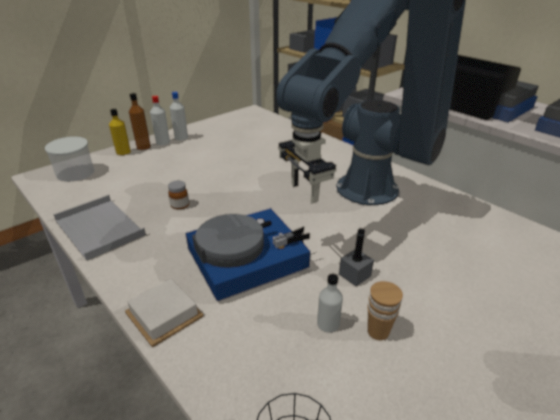

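The clip sits level on the pin. Now to the probe. I'll face it with the wrist camera.

Request:
apply_moves --pt "-0.7 -0.2 0" --pt "-1.5 -0.4 0" --pt "-2.3 -0.6 0" --pt "-3.1 -0.9 0" --pt "-3.9 -1.1 0" --spin '[-1.2, -2.4, -3.6, -4.8, -6]'

```text
time_s: 10.45
ee_pos: [0.3197, 0.233, 0.2401]
eef_rot: [3.081, 0.609, -0.003]
wrist_force: [1.0, 0.7, -0.5]
grip_width: 1.001
```

Request:
apply_moves --pt "0 0 0" --pt "0 0 0" --pt "0 0 0" --spin '[0, 0, 0]'

```text
time_s: 10.75
ee_pos: [0.3221, 0.2322, 0.2407]
eef_rot: [3.084, 0.599, -0.001]
wrist_force: [0.2, -0.5, -0.1]
grip_width: 1.004
```

```bash
python3 -c "
from look import *
plan([.32,.233,.24],.4+np.pi/2)
im,d,i=snap('wrist','w12')"
```

```text
t 10.75 tcp [0.3221 0.2322 0.2407] z [-0.001 -0.001 -1.   ] ty yaw -1.1869 j6 1.694 F [ 0.22 -0.55 -0.11] grip 1.004
linear units [-0.033 -0.03   0.014]
spin units -0.154
```

View pics/w12.png

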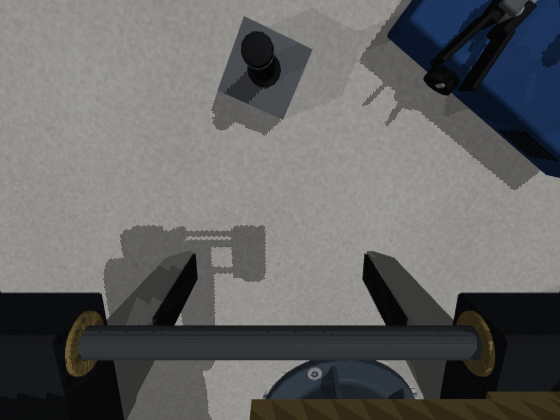

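```bash
python3 -c "
from look import *
im,d,E,K=load('w12')
cv2.imwrite('pics/zh.png',cv2.resize(im[0:140,200:330],None,fx=4,fy=4,interpolation=cv2.INTER_CUBIC)[:,:,::-1])
c=[ray(u,v,E,K,.066) for u,v in((247,17),(311,50),(284,119),(218,91))];print(np.mean(c,0),[np.linalg.norm(c[i]-c[i-1]).round(3) for i in range(4)])
print(ray(257,49,E,K,.171))
im,d,E,K=load('w11')
m=((im.min(2)>150)).astype(np.uint8); m[:, :405]=0; m[:,450:]=0; m[145:]=0;m[:95]=0
c=max(cv2.findContours(m,0,2)[0],key=cv2.contourArea); e=cv2.fitEllipse(c); print(e, ray(*e[0],E,K,.082))
"
```

```text
[0.42983787 0.29154754 0.066     ] [np.float64(0.071), np.float64(0.066), np.float64(0.068), np.float64(0.07)]
[0.42993406 0.29229818 0.171     ]
((427.651611328125, 121.85541534423828), (22.377193450927734, 26.003393173217773), 35.813350677490234) [ 0.53503119 -0.02269187  0.082     ]
```

View pics/zh.png

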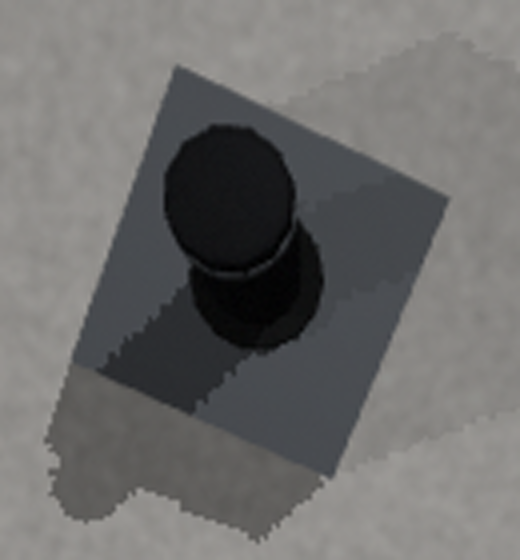

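The probe axis is at (0.430,0.292): the stand's corners and the barrel top at (257,49) agree to 1 mm. The spot at (0.535,−0.0227) agrees across two views.

```bash
python3 -c "
from look import *
plan([.430,.292,.24])"
```

```text
t 10.8 tcp [0.3223 0.2321 0.2408] z [-0.001 -0.    -1.   ] ty yaw -1.1872 j6 1.694 F [0.17 0.47 0.56] grip 0.999
linear units [ 2.447 -0.304  0.014]
```

Request:
apply_moves --pt "0.7 -0.1 0" --pt "1.5 -0.2 0" --pt "2.45 -0.3 0" --pt "2.45 -0.3 0" --pt "2.45 -0.3 0" --spin '[0, 0, 0, 0, 0]'

```text
time_s: 11.3
ee_pos: [0.4301, 0.2918, 0.24]
eef_rot: [3.083, 0.599, -0.003]
wrist_force: [0.2, -1.4, -0.2]
grip_width: 0.997
```

Request:
apply_moves --pt "0 0 0.2" --pt "0 0 0.4" --pt "0 0 0.4" --pt "0 0 0.4" --spin '[0, 0, 0, 0]'

```text
time_s: 11.7
ee_pos: [0.429, 0.2923, 0.2211]
eef_rot: [3.083, 0.602, -0.0]
wrist_force: [0.0, -0.3, 0.2]
grip_width: 1.002
```

```bash
python3 -c "
from look import *
plan([.430,.292,.102]);snap('wrist','w13')"
```

```text
t 11.7 tcp [0.429  0.2923 0.2211] z [-0. -0. -1.] ty yaw -1.1852 j6 1.694 F [ 0.02 -0.33  0.15] grip 1.002
linear units [0.017 0.013 2.382]
```

View pics/w13.png

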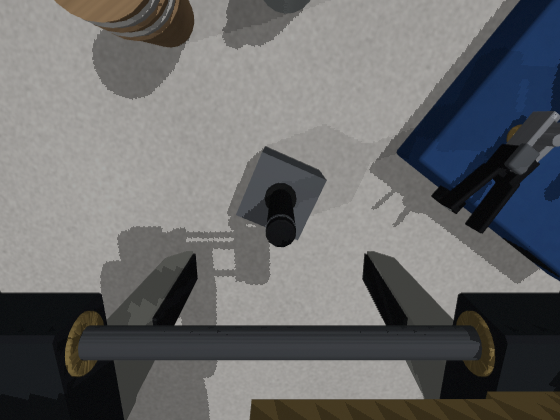

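The barrel at (281,235) is centred between the fingers, so I'll descend.

Request:
apply_moves --pt "0 0 0.5" --pt "0 0 1.1" --pt "0 0 1.7" --pt "0 0 2.3" --pt "0 0 2.38" --spin '[0, 0, 0, 0, 0]'

```text
time_s: 12.25
ee_pos: [0.428, 0.2917, 0.0998]
eef_rot: [3.082, 0.602, -0.007]
wrist_force: [0.2, 0.5, 0.5]
grip_width: 1.004
```

Request:
apply_moves --pt "0 0 0" --pt "0 0 0" --pt "0 0 0" --pt "0 0 0" --pt "0 0 0" --spin '[0, 0, 0, 0, 0]' --grip 0 --squeeze 30

```text
time_s: 12.75
ee_pos: [0.4297, 0.2927, 0.1028]
eef_rot: [-3.083, -0.602, -0.002]
wrist_force: [-0.2, -0.8, -0.9]
grip_width: 0.617
```

Request:
apply_moves --pt "0 0 0" --pt "0 0 0" --pt "0 0 0" --pt "0 0 0" --pt "0 0 0" --spin '[0, 0, 0, 0, 0]'

```text
time_s: 13.25
ee_pos: [0.4293, 0.2925, 0.102]
eef_rot: [3.083, 0.602, -0.0]
wrist_force: [-0.6, -0.4, -1.1]
grip_width: 0.234
```

Request:
apply_moves --pt "0 0 0" --pt "0 0 0" --pt "0 0 0" --spin '[0, 0, 0]'

```text
time_s: 13.55
ee_pos: [0.4293, 0.2925, 0.1021]
eef_rot: [3.083, 0.602, -0.0]
wrist_force: [0.6, 0.5, -1.2]
grip_width: 0.23
```

```bash
python3 -c "
from look import *
plan();snap('wrist','w14')"
```

```text
t 13.55 tcp [0.4293 0.2925 0.1021] z [-0. -0. -1.] ty yaw -1.1852 j6 1.694 F [ 0.57  0.47 -1.21] grip 0.23
```

View pics/w14.png

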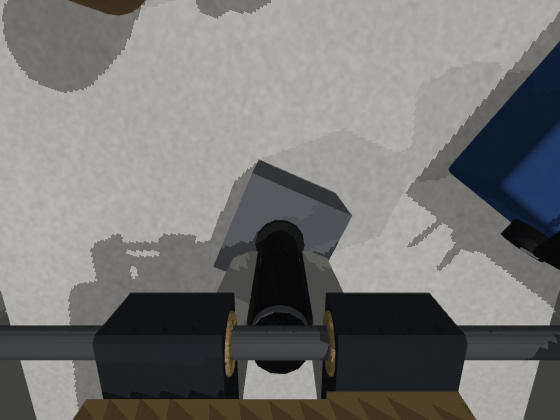

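The barrel is gripped (about 22 mm). I'll lift 150 mm.

Request:
apply_moves --pt "0 0 -0.3" --pt "0 0 -0.9" --pt "0 0 -1.6" --pt "0 0 -2.4" --pt "0 0 -3.0" --spin '[0, 0, 0, 0, 0]'

```text
time_s: 14.1
ee_pos: [0.4295, 0.2926, 0.2545]
eef_rot: [-3.083, -0.602, -0.002]
wrist_force: [-0.1, 0.1, -1.2]
grip_width: 0.231
```

Request:
apply_moves --pt "0 0 0" --pt "0 0 0" --pt "0 0 0" --spin '[0, 0, 0]'

```text
time_s: 14.4
ee_pos: [0.4288, 0.2922, 0.2507]
eef_rot: [3.083, 0.602, -0.004]
wrist_force: [0.1, -0.1, -2.2]
grip_width: 0.233
```

```bash
python3 -c "
from look import *
plan([.535,-.0227,.252],np.pi/2+.1);snap('wrist','w15');snap('scene','s15')"
```

```text
t 14.4 tcp [0.4288 0.2922 0.2507] z [-0.002 -0.001 -1.   ] ty yaw -1.1853 j6 1.694 F [ 0.1  -0.11 -2.24] grip 0.233
linear units [-0.4    6.634 -0.023]
spin units 2.727
```

View pics/s15.png

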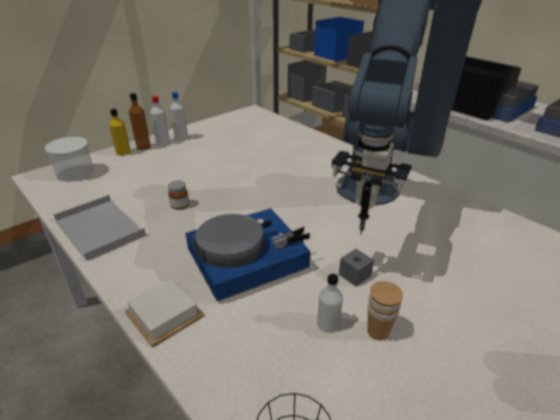

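View pics/w15.png

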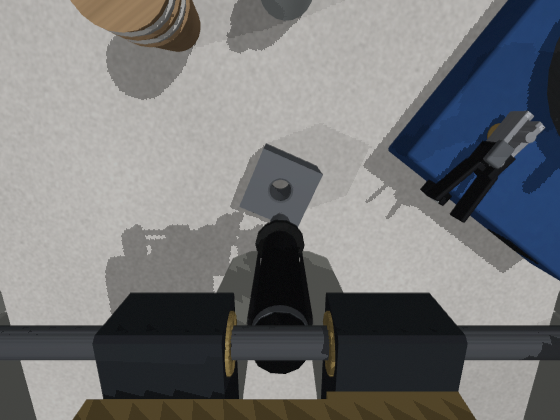

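Request:
apply_moves --pt "0 0.5 0" --pt "-0.1 1.1 0" --pt "-0.1 1.8 0" --pt "-0.2 2.5 0" --pt "-0.2 3.2 0" --spin '[0.2, 0.5, 0.8, 1.1, 1.4]'

```text
time_s: 15.0
ee_pos: [0.48, 0.1391, 0.2513]
eef_rot: [3.119, 0.373, -0.003]
wrist_force: [0.1, -0.2, -0.7]
grip_width: 0.228
```

```bash
python3 -c "
from look import *
plan([.535,-.0227,.252],np.pi/2+.1)"
```

```text
t 15.0 tcp [0.48   0.1391 0.2513] z [-0.002 -0.    -1.   ] ty yaw -1.333 j6 1.522 F [ 0.08 -0.18 -0.7 ] grip 0.228
linear units [ 0.306  3.404 -0.015]
spin units 1.316
```

Request:
apply_moves --pt "0.1 0.7 0" --pt "0.2 1.4 0" --pt "0.2 2.1 0" --pt "0.3 2.8 0" --pt "0.3 3.4 0" --spin '[0.3, 0.6, 0.9, 1.2, 1.3]'

```text
time_s: 15.5
ee_pos: [0.5354, -0.0228, 0.2511]
eef_rot: [-3.137, -0.159, 0.002]
wrist_force: [-0.2, 0.8, -1.1]
grip_width: 0.231
```

Request:
apply_moves --pt "0 0 0" --pt "0 0 0" --pt "0 0 0" --spin '[0, 0, 0]'

```text
time_s: 15.8
ee_pos: [0.5347, -0.0202, 0.2517]
eef_rot: [-3.137, -0.163, 0.002]
wrist_force: [-0.0, -0.1, -2.0]
grip_width: 0.229
```

```bash
python3 -c "
from look import *
plan([.535,-.0227,.252],np.pi/2+.1);im,_,_=snap('wrist','w16')"
```

```text
t 15.8 tcp [ 0.5347 -0.0202  0.2517] z [-0.001  0.    -1.   ] ty yaw -1.4672 j6 1.342 F [-0.03 -0.14 -1.99] grip 0.229
linear units [-0.     0.049 -0.007]
spin units 0.035
```

View pics/w16.png

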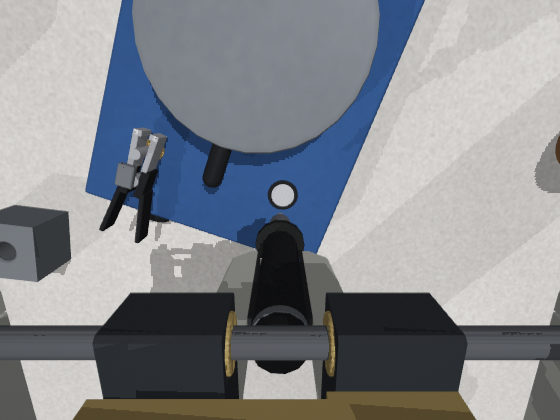

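```bash
python3 -c "
from look import *
im,d,E,K=load('w16')
p=np.array([.5347,-.0202,.2517])
for dz in(-.030,-.036,-.081,-.097,.069): print(dz,proj(p+[0,0,dz],E,K).round(1))
cv2.imwrite('pics/zi.png',cv2.resize(im[170:390,220:340],None,fx=2.7,fy=2.7,interpolation=cv2.INTER_CUBIC)[:,:,::-1])"
```

```text
-0.03 [280.4 245.3]
-0.036 [280.4 241.8]
-0.081 [280.3 220.8]
-0.097 [280.3 215. ]
0.069 [280.5 350.9]
```

View pics/zi.png

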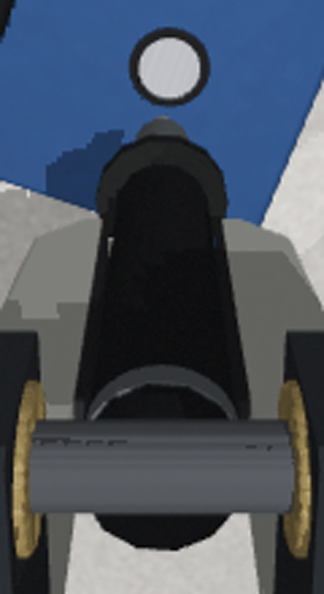

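Request:
apply_moves --pt "0 0.05 0.2" --pt "0 0.05 0.5" --pt "0 0.05 0.9" --pt "0 0.05 1.2" --pt "0 0.05 1.2" --spin '[0, 0, 0, 0, 0]'

```text
time_s: 16.35
ee_pos: [0.5341, -0.023, 0.1898]
eef_rot: [-3.137, -0.163, 0.006]
wrist_force: [0.4, 0.0, -0.3]
grip_width: 0.236
```

Request:
apply_moves --pt "0 0 0" --pt "0 0 0" --pt "0 0 0" --spin '[0, 0, 0]'

```text
time_s: 16.65
ee_pos: [0.5357, -0.0236, 0.1929]
eef_rot: [3.137, 0.162, 0.002]
wrist_force: [-0.0, -0.1, -1.4]
grip_width: 0.23
```

```bash
python3 -c "
from look import *
plan([.535,-.0227,.174],np.pi/2+.1);im,_,_=snap('wrist','w17')
cv2.imwrite('pics/zj.png',cv2.resize(im[130:350,200:360],None,fx=2.7,fy=2.7,interpolation=cv2.INTER_CUBIC)[:,:,::-1]);snap('scene','s17')"
```

```text
t 16.65 tcp [ 0.5357 -0.0236  0.1929] z [ 0.001 -0.    -1.   ] ty yaw -1.4678 j6 1.337 F [-0.02 -0.13 -1.35] grip 0.23
linear units [-0.014 -0.019  0.377]
spin units 0.029
```

View pics/zj.png

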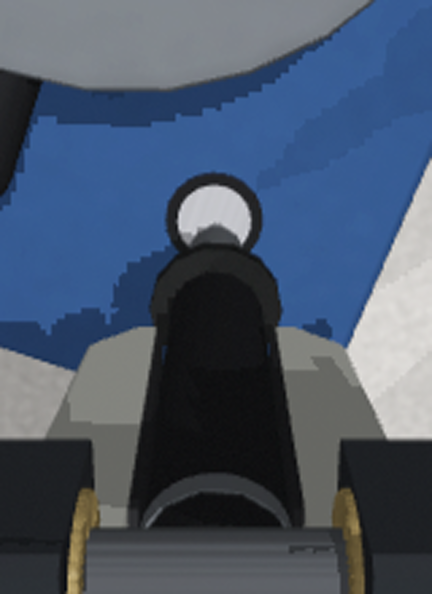

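The probe is upright in the hand: the collar is where a vertical probe would show it, and the nose lies over the disc. I'll lower slowly.

Request:
apply_moves --pt "0 -0.01 0.1" --pt "0 -0.02 0.2" --pt "0 -0.02 0.3" --pt "0 -0.02 0.3" --pt "0 -0.02 0.3" --spin '[0, 0, 0, 0, 0]'

```text
time_s: 17.25
ee_pos: [0.5353, -0.0226, 0.1771]
eef_rot: [-3.137, -0.161, 0.0]
wrist_force: [-0.1, 0.5, 0.8]
grip_width: 0.232
```

Request:
apply_moves --pt "0 0 0.04" --pt "0 0 0.08" --pt "0 0 0.08" --pt "0 0 0.08" --pt "0 0 0.08" --spin '[0, 0, 0, 0, 0]'

```text
time_s: 17.75
ee_pos: [0.5353, -0.0226, 0.1733]
eef_rot: [3.137, 0.161, 0.0]
wrist_force: [-1.0, -0.1, 1.4]
grip_width: 0.229
```

```bash
python3 -c "
from look import *
plan([.535,-.0227,.174]);im,_,_=snap('wrist','w18');F=[]
for k in range(4):
  snap('scene','s18');F.append(bot.observe()['wrist_force'])
print(np.mean(F,0).round(2),np.std(F,0).round(2));plan()
im=load('s18')[0]
cv2.imwrite('pics/zk.png',cv2.resize(im[150:300,180:330],None,fx=4,fy=4,interpolation=cv2.INTER_CUBIC)[:,:,::-1])"
```

```text
t 17.75 tcp [ 0.5353 -0.0226  0.1733] z [ 0. -0. -1.] ty yaw -1.468 j6 1.339 F [-0.98 -0.12  1.44] grip 0.229
linear units [-0.007  0.001 -0.015]
[-0.53  0.08  2.24] [0.3  0.29 0.45]
t 18.0 tcp [ 0.5353 -0.0226  0.1732] z [ 0. -0. -1.] ty yaw -1.4679 j6 1.339 F [-0.47  0.03  2.09] grip 0.233
```

View pics/zk.png

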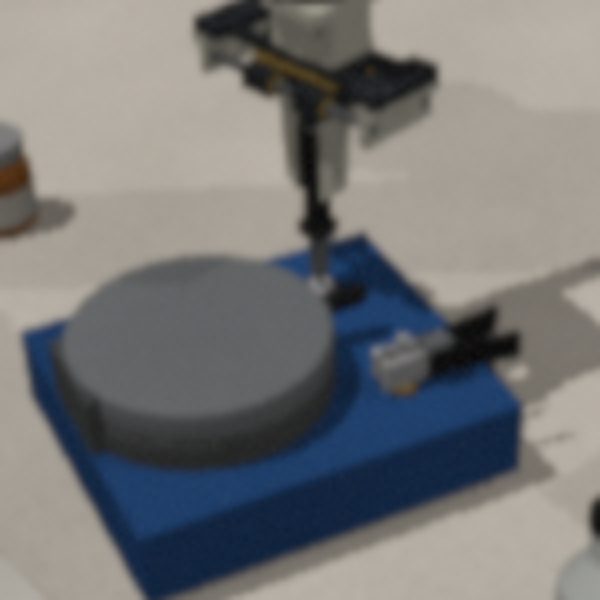

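View pics/w18.png

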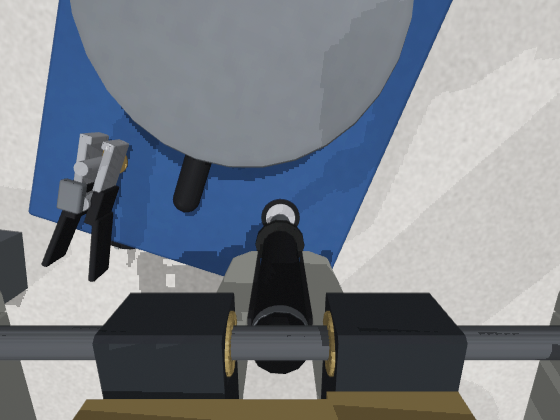

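```bash
python3 -c "
from look import *
im,d,E,K=load('w18')
print(proj([.5687,.1133,.125],E,K),proj([.5687,.1133,.081],E,K))
cv2.imwrite('pics/zl.png',cv2.resize(im[120:290,30:150],None,fx=3.5,fy=3.5,interpolation=cv2.INTER_CUBIC)[:,:,::-1])"
```

```text
[ 81.08841286 168.42520578] [113.56628846 159.73246478]
```

View pics/zl.png

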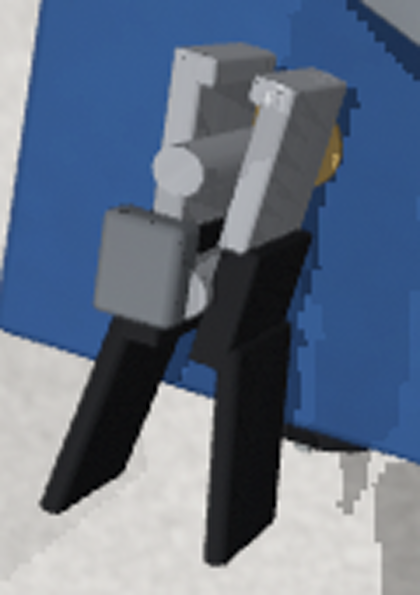

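The pin is still between the jaws behind the lips and the clip is level. The push is about 3.5 N, which is about halfway, so I'm handing in.

```bash
python3 -c "
from look import *
plan(); print(bot.sign_off()); plan()"
```

```text
t 18.0 tcp [ 0.5353 -0.0226  0.1732] z [ 0. -0. -1.] ty yaw -1.4679 j6 1.339 F [-0.47  0.03  2.09] grip 0.233
the job is handed in; nothing more can be done
None
the job is handed in; nothing more can be done
```

I clipped the earth pin, took the probe out of its stand and handed in at 18.0 s while still pressing the probe on the bare spot. The sign-off gave no verdict, so these are my own checks:

- **Clip:** I released it with the pin about 28 mm ahead of the hinge. The last wrist picture shows the pin still between the jaws, behind the lips. The clip looks level and no finger is on it.
- **Probe:** it is held at the barrel, about 22 mm between the fingers. It looks upright: the collar appears within about 2 px of where a vertical probe would show it. The TCP is under 1 mm from the measured spot centre (0.535, -0.023).
- **Push:** the upward force rose about 3.5 N above the carried weight, which matches the roughly 5 to 6 mm of travel from the heights. The wrist force is noisy by about ±0.5 N, and I could not read the plunger directly.
- **Bystanders:** I kept well away from the sauce, jar and cups, and they looked unmoved in the pictures. I did not measure their positions again.

No check failed or disagreed.

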